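# Lock the dry mill onto the blender base and pull-test the lock

### The arm

A 7-joint arm with a two-finger parallel gripper is mounted at the origin on the work surface. World frame = base frame: x ahead of the robot, y to its left, z up, the work surface at z = 0. Lengths are in m, angles in rad, forces in N, time in s.
With the tool pointing down it reaches from about 0.425 to 0.875 m from the base axis. Payload 8.4 kg.
Tool frame: the origin (TCP) lies at the very end of the fingers, on their centre line; the grasp point (between the pads) lies 19 mm behind it (r.grasp_offset is the distance from the TCP to the grasp point, in m); z points along the fingers, y is the line along which they close (so a half turn about z gives the same grasp; the last joint's range is limited). The gripper opens to 87 mm and grips with 3 to 60 N. Pads are 19 mm wide; open, the fingers measure 117 mm over their backs; the gripper's body (75 mm by 190 mm) begins 51 mm behind the grasp point.
Start: joints at [1.223, 0.333, 0.04, 1.465, -0.013, 1.343, -0.059], TCP at [0.16, -0.63, 0.223] pointing down, gripper open.
Joint ranges: [-2.58, 2.58], [-0.38, 2.09], [-1.3, 1.39], [0.25, 2.4], [-1.5, 4.64], [0.08, 2.09], [-2.65, 2.65]. Speed limits (rad/s): [2.22, 2.22, 2.79, 2.79, 3.14, 3.14, 3.14].

### API

Orientations are given as a unit quaternion [x, y, z, w].
In Python, from plant import r gives the robot as it stands. The module is installed in compiled form; this text tells all that it offers.
- The arm moves only by the tool jog_arm, never from a script. Its argument "steps" is a list of rows, each a list of 2 entries, a list of its own where there are three numbers: the shift along the world's x, y, z normalised to -1 to 1, where 1 is 0.25 m, then the turn about the world's z normalised to -1 to 1, where 1 is 90 degrees. In form: [[[x, y, z], spin], ...]. A call has 1 to 20 rows; each row is the pose to reach, as a shift and turn from the pose commanded when the call began; what a row does not reach only later rows make up. A row lasts 1/10 s, in which the tool goes at most 50 mm and 8.59 degrees, less where a joint would pass 70% of its speed; a pose out of reach is approached as far as the arm can. A call with a number of a shift or a turn outside -1 to 1 is refused whole. A call with a gripper value outside its range is refused whole. "hand" is the opening, from 0 (shut) to 1 (fully open), set as the call begins (left out, the last holds). The fingers move at their own pace and stop on an object; the grip force is fixed at half the most. Time passes only in rows, so rows that repeat a pose let the fingers close. It gives the time, the measured TCP pose, the force, the opening and the grip force at its end, in the units of the state.
- r.observe(): the state, without advancing time (a new reading comes with each control period).
- r.camera(name): name is "scene" or "top" or "wrist"; returns a dict with "pixels" (420x560x3 uint8, blue, green, red), "vfov" (degrees; the focal length in pixels is half the picture's height over the tangent of half this angle, whatever the lens; pixels are square), "cx", "cy" (the principal point, pixels), "T" (4x4, takes a point from camera to world coordinates); the wrist camera has in their place "tool_from_camera" (4x4, takes a point from camera to tool coordinates, whose origin is the TCP and whose axes are the flange's). Camera axes: x right, y up, looking along -z (the intrinsics and any distortion apply to the point x, -y, -z); pixel columns grow to the right and rows downward; lengths in m; the calibration is good to about 2 mm. A picture is of the moment at which its call begins: read the wrist's pose just before it. There is no depth.
- r.sign_off(): hands the job in; it is judged then, once.
The state is a dict: "clock": time; "q": joint angles; "dq": joint speeds; "tau": joint torques, N m; "tcp_pos": TCP position; "tcp_rot": TCP orientation; "force": force on the tool from outside, world axes, zero at the start; "ft_torque": the same for the moment, N m; "gripper_width": finger opening in m; "grip_force": force on a finger pad.
Only numpy, scipy, OpenCV 4.12 (cv2) and the standard library are available. Lean on these libraries where they do the work, as an engineer would, in place of code of your own. Each camera call takes 0.05 s, during which the arm holds its last target. There are 200 camera calls.

### The job

Set the dry mill down into the socket of the blender base and turn it clockwise (seen from above) until it stops, fully home in its bayonet lock. Then prove that the lock holds: ease off the twist, pull straight up on the mill with about 12 N over its own weight, steadily for a good second, then let it down and let go, leaving it locked and standing on the base. Go gently, never forcing the lock with more than about 25 N, and leave everything else where it stands.

Things in the scene. Friction and masses are not known exactly. Their poses are not given: they have to be found in the camera images.
- mill: dry mill, 115 mm tall, 0.15-0.31 kg, standing: black plug 69 mm in diameter (0-20 mm up), ribbed black collar 93 mm in diameter (20-40 mm up), plain round clear beaker 62 mm in diameter (40-115 mm up, closed on top; grip it here). Two lugs at the foot of the plug point along its +x and -x; a white dash on the collar stands over each. A half turn is the same. Origin: centre of underside; z up
- mill_lug (a point): end of the mill's +x lug, 41 mm from the axis, 3 mm above the mill's underside. Both lugs are grey, 6 mm high and 24 degrees wide
- blender_base: blender base, fixed: round aluminium housing 168 mm wide, 100 mm high, a dial on its -x side, on top a black socket ring 112 mm in diameter, rim at about 114 mm. It carries the lock ring. Lugs turned along its x axis (red dashes on the rim, at +x and -x) are locked. Origin: centre of the underside; z up
- lock_ring: grey lock ring of the socket, on the base (same origin and axes): two lips 6 mm thick that reach inward over the socket floor to a radius of 36.5 mm, with the two entry slots between them. The mill's lugs turn in under the lips, which hold it down. With wear the lips sit higher or lower: their underside is 108 to 110.5 mm above the base's underside (not told by this pose)
- socket (a point): centre of the socket floor, 100 mm above the base's origin. The mill's underside rests here. A locked mill has 2 to 4.5 mm of free play upward, different each time, before its lugs bear on the lips; from there on the joint is stiff. While twisted hard on its stop the mill rubs there, and a pull does not all reach the lips
- entry_slot (a point): one of the two entry slots between the lips (white dashes on the rim), at the rim, 50 mm from the axis, 60 degrees anticlockwise from the base's x axis seen from above; the other lies opposite. Slots are 44 degrees wide. The lugs go down through them, then turn clockwise under the lips by about 60 to 64 degrees to a solid stop; stops bar the other way
- jar_green: spice jar with green cap, 54 mm in diameter, 88 mm tall, standing; bystander; origin at the centre of the underside
- jar_red: spice jar with red cap, 54 mm in diameter, 88 mm tall, standing; bystander; origin at the centre of the underside
- power_strip: white power strip with a red switch, 55 by 230 by 40 mm; bystander; origin at the centre of the underside
- jug: clear blender jug with black lid and handle, 134 mm in diameter, 201 mm tall; bystander; origin at the centre of the underside
- pusher: black mincer pusher standing on its flange, 68 mm in diameter, 165 mm tall; bystander; origin at the centre of the underside
- spoon: wooden spoon lying flat; bystander
Not all that is in view belongs to the job. What is shaped like the mill but orange, pink or turquoise is not meant.

How it is judged:
On the way, in this order (a step that is already met when the one before it is completed fails the run):
1. the mill sits down in the socket, turned home to its locked position (z of mill in the frame of blender_base below 0.1012 m and horizontal distance between mill and blender_base below 0.004 m and angle between the x axis of mill and the x axis of blender_base, either way round below 0.15 rad), for 0.1 s.
2. the locked mill is pulled upward against the lips with 8 to 16 N, steadily for 0.8 s (z of mill in the frame of blender_base above 0.1015 m and contact force between mill and lock_ring between 8 and 16 N and angle between the x axis of mill and the x axis of blender_base, either way round below 0.15 rad), for 0.8 s.
At the end, for the whole second after the job is handed in: The mill stands at rest and released on the socket floor (within 1.5 mm), within 4 mm of its axis, upright within 0.05 rad, its lugs turned home under the lips (within 0.15 rad of the base's x axis, either way round) (all of step 1 and z of mill in the frame of blender_base above 0.0985 m and angle between mill's own z axis and vertical below 0.05 rad and linear speed of mill below 0.02 m/s); the robot touches nothing.
It fails at once if the mill loads the lock ring with more than 30 N (pulled too hard, or pressed on the lips) (contact force between mill and lock_ring above 30 N).
It fails at once if the mill is forced against the base, pressed down or twisted on its stop, with more than 60 N in all (contact force between mill and blender_base above 60 N).
It fails at once if a bystander is moved by more than 20 mm (distance of any of jar_green, jar_red, power_strip, jug, pusher, spoon from where it was at the start of the episode above 0.02 m).
It fails at once if the mill is tipped over (angle between mill's own z axis and vertical above 0.5 rad).
It also fails if it takes over 64 s, if anything falls off the work surface, if the arm or the gripper's body presses on something with over 40 N, if the wrist force passes 120 N, or if a joint passes its speed limit or range.

## Working session

There is one attempt and no reset: what is moved stays moved. The work goes in short steps, Python scripts to look and compute and a tool call to move; the robot and the scene stay as the last step left them, time stands still between calls to the robot, and variables do not carry over. Pictures are saved under pics/ and viewed, at most 10 in all, crops included, and the job is handed in when it is done.

Besides the shell and the picture viewer there is one more tool, called in YAML: its name, and indented under it one key for each argument. jog_arm: Moves the arm, as the interface text tells. Its arguments: {"type":"object","properties":{"steps":{"type":"array","items":{"type":"array"}},"hand":{"type":"number"}},"required":["steps"]}

```bash
mkdir -p pics; cat > h.py <<'E'
import numpy as np, cv2
from plant import r
def f(c): return c["pixels"].shape[0]/2/np.tan(np.radians(c["vfov"])/2)
def ray(c,u,v,T=None):
    T=c["T"] if T is None else T
    d=np.array([(u-c["cx"])/f(c),-(v-c["cy"])/f(c),-1.]); T=np.array(T)
    return T[:3,3],T[:3,:3]@d
def plane(c,u,v,z,T=None):
    o,d=ray(c,u,v,T); return o+d*(z-o[2])/d[2]
def proj(c,p,T=None):
    T=np.array(c["T"] if T is None else T); q=T[:3,:3].T@(np.array(p)-T[:3,3])
    return c["cx"]+f(c)*q[0]/-q[2], c["cy"]-f(c)*q[1]/-q[2]
def wristT(c,s):
    from scipy.spatial.transform import Rotation as R
    T=np.eye(4);T[:3,:3]=R.from_quat(s["tcp_rot"]).as_matrix();T[:3,3]=s["tcp_pos"]
    return T@np.array(c["tool_from_camera"])
E
python3 - <<'E'
from h import *
s=r.observe();print(s)
for n in("scene","top"):
    c=r.camera(n);cv2.imwrite(f"pics/{n}0.png",c["pixels"]);print({k:v for k,v in c.items() if k!="pixels"})
np.save
E
```

```text
{'clock': 0.0, 'q': array([ 1.22278872,  0.33391509,  0.03987964,  1.46628392, -0.01344844,
        1.3433024 , -0.05851654]), 'dq': array([ 0.00029362,  0.00083545,  0.0002674 ,  0.00069294, -0.00125178,
       -0.00042725, -0.00066642]), 'tau': array([-7.73996344e-04, -6.56352139e+01,  1.33426096e+00, -4.03801918e+01,
       -6.00220473e-02,  4.47874214e-02,  1.66521131e-04]), 'tcp_pos': array([ 0.15992775, -0.62952446,  0.22165045]), 'tcp_rot': array([ 9.92274614e-01,  1.24058115e-01, -1.34786383e-04, -8.10313662e-04]), 'force': array([-0.62187341, -0.33424416, -0.31333977]), 'ft_torque': array([ 0.00732478, -0.04121129, -0.01430675]), 'grip_force': 0.0, 'gripper_width': 0.08701101292729142}
{'vfov': 56.67759558993481, 'cx': 279.3478829605224, 'cy': 216.3847371275255, 'T': array([[ 0.51588938, -0.64597318,  0.56265157,  1.21347394],
       [ 0.85658993,  0.3808762 , -0.34811924, -0.42816196],
       [ 0.0105751 ,  0.66155269,  0.74982411,  1.03858529],
       [ 0.        ,  0.        ,  0.        ,  1.        ]])}
{'vfov': 50.55580608939136, 'cx': 276.2463530189616, 'cy': 212.03280631809045, 'T': array([[ 1.99933960e-02,  9.90907829e-01, -1.33048633e-01,
         3.24428164e-01],
       [-9.99796486e-01,  2.01739101e-02,  8.70674546e-06,
         3.92822391e-03],
       [ 2.69273875e-03,  1.33021382e-01,  9.91109510e-01,
         1.51600552e+00],
       [ 0.00000000e+00,  0.00000000e+00,  0.00000000e+00,
         1.00000000e+00]])}
```

View pics/scene0.png

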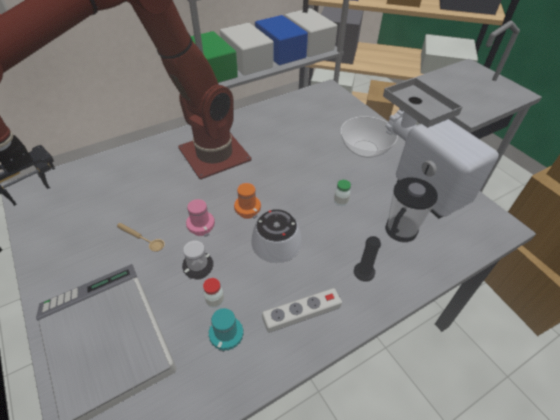

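View pics/top0.png

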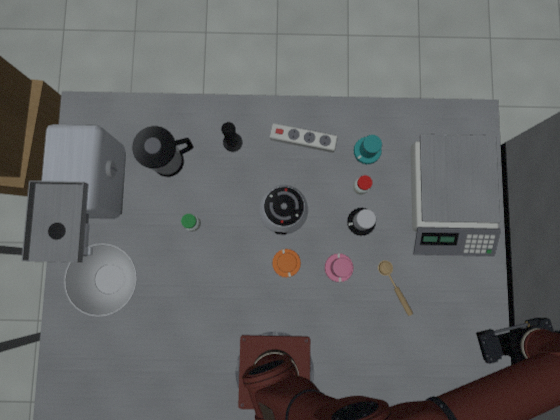

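Candidates in the top view: the black and clear mill (362,220), orange (287,263), pink (340,268) and turquoise (369,149). I pick the black and clear one, with the base at (284,208). Next is one close crop of the mill and base, plus a measurement.

```bash
python3 - <<'E'
from h import *
c=r.camera("top");s=r.camera("scene")
a=c["pixels"];b=s["pixels"]
R=lambda im,x,y,w:cv2.resize(im[y:y+w,x:x+w],(380,290) if 0 else (390,290+100),interpolation=cv2.INTER_CUBIC)
cv2.imwrite("pics/crop1.png",np.hstack([R(a,336,194,52),R(a,256,180,56)]))
def comp(im,m,x,y,w,h):
    z=np.zeros(m.shape,np.uint8);z[y:y+h,x:x+w]=m[y:y+h,x:x+w]
    cs,_=cv2.findContours(z,cv2.RETR_EXTERNAL,cv2.CHAIN_APPROX_NONE)
    k=max(cs,key=cv2.contourArea);return k
g=cv2.cvtColor(a,cv2.COLOR_BGR2GRAY)
k=comp(a,(g<60).astype(np.uint8),336,194,52,52);e=cv2.minEnclosingCircle(k);print("mill collar",e,cv2.fitEllipse(k),plane(c,*e[0],.04), "exp r px",46.5e-3*f(c)/1.45)
k=comp(a,(g<60).astype(np.uint8),256,180,56,56);e=cv2.minEnclosingCircle(k);print("ring",e,cv2.fitEllipse(k),plane(c,*e[0],.114),"exp",.056*f(c)/1.38)
hsv=cv2.cvtColor(a,cv2.COLOR_BGR2HSV)
m=((hsv[...,1]>90)&((hsv[...,0]<12)|(hsv[...,0]>168))&(hsv[...,2]>70)).astype(np.uint8)
z=np.zeros_like(m);z[180:236,256:312]=m[180:236,256:312]
n,l,st,ce=cv2.connectedComponentsWithStats(z)
for i in range(1,n):print("red",st[i,4],ce[i],plane(c,*ce[i],.114))
# check distortion: known tcp
print("tcp",proj(c,r.observe()["tcp_pos"]),proj(s,r.observe()["tcp_pos"]),"robot base",proj(c,[0,0,0]),proj(s,[0,0,0]))
E
```

```text
mill collar ((361.0, 225.5), 13.009712219238281) ((361.0955810546875, 227.96905517578125), (12.539384841918945, 22.830059051513672), 85.31185913085938) [ 0.48299287 -0.27975878  0.04      ] exp r px 14.261141051594763
ring ((283.6371765136719, 205.67495727539062), 19.708581924438477) ((283.630859375, 205.97567749023438), (37.39480972290039, 38.57890319824219), 84.681884765625) [ 0.53355733 -0.01922673  0.114     ] exp 18.0458883183652
red 6 [285.5 189. ] [ 0.58767004 -0.0242329   0.114     ]
red 6 [281.5 221. ] [ 0.48427801 -0.01332167  0.114     ]
tcp (np.float64(497.33373316341965), np.float64(334.7474605427639)) (np.float64(30.681363012567402), np.float64(194.5804098520051)) robot base (np.float64(274.22262187711664), np.float64(371.46991041308263)) (np.float64(214.01263057667302), np.float64(153.55727498012524))
```

View pics/crop1.png

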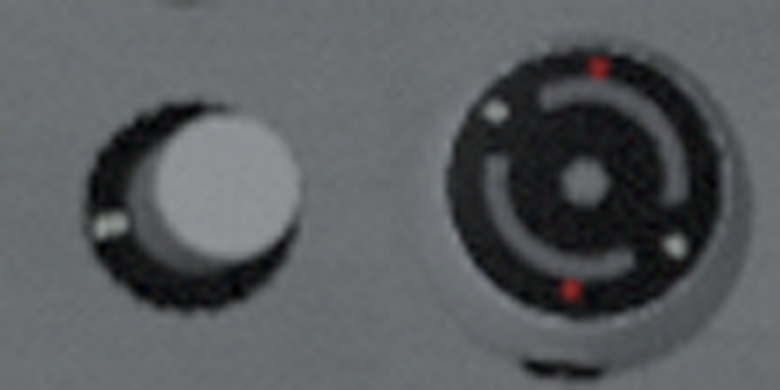

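The crop shows the right mill, black collar with a clear beaker. Its collar centre is at top pixel (361.7,221.3), radius 14.3 px as expected, and its white dash at (350.7,224). The base's red dashes are at (285.5,189) and (281.5,221), with the dial below, so the base yaw is about -6° and its centre about (0.536,-0.019). Mill: about (0.497,-0.282), lugs at about 103°. Moving above the mill now.

jog_arm:
  steps:
    - [[1,1,0],1]
    - [[1,1,0],1]
    - [[1,1,0],1]
    - [[1,1,0],1]
    - [[1,1,0],1]
    - [[1,1,0],1]
    - [[1,1,0],1]
    - [[1,1,0],1]
    - [[1,1,0],1]
    - [[1,1,0],1]
    - [[1,1,0],1]
    - [[1,1,0],1]
    - [[1,1,0],1]
  hand: 1

```text
clock: 1.5
tcp_pos: [0.4099, -0.38, 0.2224]
tcp_rot: [0.615, 0.789, -0.0, -0.0]
force: [0.2, -1.5, -0.2]
gripper_width: 0.0872
grip_force: 0.0
```

jog_arm:
  steps:
    - [[0.348,0.392,0],0.18]
    - [[0.348,0.392,0],0.18]
    - [[0.348,0.392,0],0.18]
    - [[0.348,0.392,0],0.18]
    - [[0.348,0.392,0],0.18]
    - [[0.348,0.392,0],0.18]
    - [[0.348,0.392,0],0.18]

```text
clock: 2.2
tcp_pos: [0.4962, -0.2833, 0.2225]
tcp_rot: [0.498, 0.867, -0.0, -0.0]
force: [0.1, -0.7, 0.1]
gripper_width: 0.087
grip_force: 0.0
```

```bash
python3 - <<'E'
from h import *
s=r.observe();c=r.camera("wrist");print(s["clock"],s["tcp_pos"],s["tcp_rot"],s["q"],s["force"],{k:v for k,v in c.items() if k!="pixels"})
T=wristT(c,s);print(T[:3,3],proj(c,[.4966,-.282,.115],T),proj(c,[.4966,-.282,.04],T),proj(c,[.536,-.019,.114],T))
cv2.imwrite("pics/w1.png",c["pixels"])
E
```

```text
2.2 [ 0.4961529  -0.28331075  0.2224769 ] [ 4.97826075e-01  8.67276839e-01 -2.72668235e-04 -1.00169620e-04] [ 0.82560838  0.20595974 -0.44287662  1.64185168  0.09125621  1.31446525
  0.89634181] [ 0.05093019 -0.67119096  0.13046819] {'vfov': 64.11983753002522, 'cx': 283.57375221839146, 'cy': 205.54685919135792, 'tool_from_camera': array([[ 5.97694564e-04,  9.64458842e-01,  2.64232444e-01,
         7.19844975e-02],
       [ 9.99999817e-01, -5.51379498e-04, -2.49445605e-04,
         5.84504302e-04],
       [-9.48876672e-05,  2.64232545e-01, -9.64458995e-01,
        -1.61175545e-01],
       [ 0.00000000e+00,  0.00000000e+00,  0.00000000e+00,
         1.00000000e+00]])}
[ 0.46042484 -0.22079676  0.38364505] (np.float64(284.12421128316686), np.float64(202.59743458650837)) (np.float64(284.0448330815105), np.float64(184.22697755600512)) (np.float64(533.8871352429782), np.float64(-97.4632083867443))
```

View pics/w1.png

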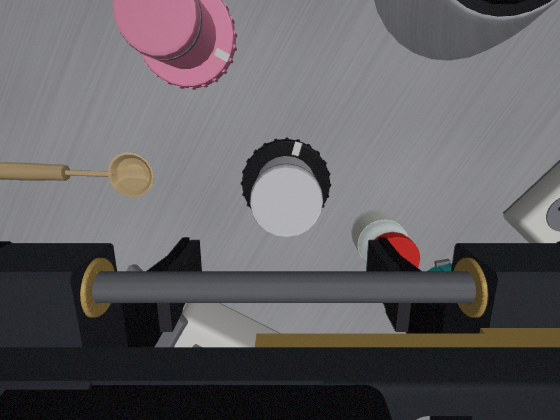

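The wrist view shows the mill in the middle: beaker top at about (287,199), collar at about (286,183), dash at (297,149). It matches the estimate to 2–3 px, and the red jar is clear of the fingers. Refining.

```bash
python3 - <<'E'
from h import *
c=r.camera("wrist");s=r.observe();T=wristT(c,s);g=cv2.cvtColor(c["pixels"],cv2.COLOR_BGR2GRAY)
w=np.zeros_like(g);w[120:240,225:350]=1
def big(m):
    cs,_=cv2.findContours((m&(w>0)).astype(np.uint8),cv2.RETR_EXTERNAL,cv2.CHAIN_APPROX_NONE);return max(cs,key=cv2.contourArea)
k=big(g<75);h=k[k[:,0,1]<185];   # collar: upper arc
p=h.reshape(-1,2).astype(float);
P=np.array([plane(c,u,v,.04,T)[:2] for u,v in p])
A=np.c_[2*P,np.ones(len(P))];x=np.linalg.lstsq(A,(P**2).sum(1),rcond=None)[0];print("collar",x[:2],"r",np.sqrt(x[2]+x[:2]@x[:2]))
d=(g>185);d[162:]=0;k2=big(d);m=cv2.moments(k2);u=(m["m10"]/m["m00"],m["m01"]/m["m00"]);q=plane(c,*u,.04,T)[:2]
b=cv2.HoughCircles(cv2.GaussianBlur(g,(3,3),0)[120:245,225:350],cv2.HOUGH_GRADIENT,1,50,param1=100,param2=15,minRadius=30,maxRadius=42)
bc=b[0,0]+[225,120,0];t=plane(c,bc[0],bc[1],.115,T);print("dash",u,q,"beaker",bc,t,"r",bc[2]*.276/f(c))
for ctr in(x[:2],t[:2]):
    e=q-ctr;print("ang",np.degrees(np.arctan2(e[1],e[0])),np.hypot(*e))
E
```

```text
collar [ 0.4940461  -0.27428864] r 0.03665683958171664Traceback (most recent call last):
  File "<stdin>", line 10, in <module>
  File "<stdin>", line 5, in big
ValueError: max() iterable argument is empty
```

```bash
python3 - <<'E'
from h import *
c=r.camera("wrist");s=r.observe();T=wristT(c,s);g=cv2.cvtColor(c["pixels"],cv2.COLOR_BGR2GRAY)
P=[]
for a in np.radians(np.arange(-185,6,5)):   # rays from outside to the first dark pixel
    for rr in range(60,30,-1):
        u,v=286+rr*np.cos(a),183+rr*np.sin(a)
        if g[int(round(v)),int(round(u))]<75: P.append(plane(c,u,v,.04,T)[:2]);break
P=np.array(P)
for _ in range(3):
    A=np.c_[2*P,np.ones(len(P))];x=np.linalg.lstsq(A,(P**2).sum(1),rcond=None)[0];R=np.sqrt(x[2]+x[:2]@x[:2])
    e=abs(np.hypot(*(P-x[:2]).T)-R);P=P[e<.002]
print("collar",x[:2],R,len(P))
b=cv2.HoughCircles(g[120:245,225:350],cv2.HOUGH_GRADIENT,1,50,param1=80,param2=10,minRadius=30,maxRadius=42)
bc=b[0,0]+[225,120,0];t=plane(c,bc[0],bc[1],.115,T);print("beaker",bc,t,"r",bc[2]*.276/f(c))
d=np.zeros_like(g);d[138:158,285:310]=g[138:158,285:310]>130
m=cv2.moments(d,True);u=(m["m10"]/m["m00"],m["m01"]/m["m00"]);q=plane(c,*u,.04,T)[:2];print("dash",u,m["m00"],q)
for ctr in(x[:2],t[:2]):
    e=q-ctr;print("ang",np.degrees(np.arctan2(e[1],e[0])),np.hypot(*e))
E
```

```text
collar [ 0.4972337 -0.2800247] 0.0453545231467609 39
beaker [286.5        200.5         35.79999924] [ 0.49779065 -0.2788956   0.115     ] r 0.029469458080464358
dash (298.6125, 144.79375) 160.0 [ 0.48915356 -0.23885944]
ang 101.10514873153606 0.0419507653492988
ang 102.17397140359473 0.04095721265729944
```

jog_arm:
  steps:
    - [[0.006,0.014,0],0]
    - [[0.006,0.014,0],0]
    - [[0.006,0.014,-0.12],0]
    - [[0.006,0.014,-0.24],0]
    - [[0.006,0.014,-0.36],0]
    - [[0.006,0.014,-0.48],0]
    - [[0.006,0.014,-0.58],0]
    - [[0.006,0.014,-0.64],0]
    - [[0.006,0.014,-0.64],0]
    - [[0.006,0.014,-0.64],0]

```text
clock: 3.35
tcp_pos: [0.4991, -0.2786, 0.0634]
tcp_rot: [0.497, 0.868, 0.0, 0.0]
force: [1.3, 0.6, 0.6]
gripper_width: 0.0871
grip_force: 0.0
```

jog_arm:
  steps:
    - [[0,0,0],0]
    - [[0,0,0],0]
    - [[0,0,0],0]
    - [[0,0,0],0]
    - [[0,0,0],0]
    - [[0,0,0],0]
    - [[0,0,0],0]
    - [[0,0,0],0]
    - [[0,0,0],0]
    - [[0,0,0],0]
  hand: 0

```text
clock: 4.35
tcp_pos: [0.4985, -0.2788, 0.063]
tcp_rot: [0.497, 0.868, -0.0, 0.0]
force: [-2.9, -0.3, 5.3]
gripper_width: 0.0614
grip_force: 30.0
```

jog_arm:
  steps:
    - [[0,0,0.08],0]
    - [[0,0,0.2],0]
    - [[0,0,0.36],0]
    - [[0,0,0.52],0]
    - [[0,0,0.68],0]
    - [[0.05,0.12,0.68],-0.08]
    - [[0.1,0.24,0.68],-0.16]
    - [[0.15,0.36,0.68],-0.24]
    - [[0.15,0.48,0.68],-0.33]
    - [[0.15,0.6,0.68],-0.33]
    - [[0.15,0.64,0.68],-0.33]
    - [[0.15,0.64,0.68],-0.33]
    - [[0.15,0.64,0.68],-0.33]
    - [[0.15,0.64,0.68],-0.33]
    - [[0.15,0.64,0.68],-0.33]

```text
clock: 5.85
tcp_pos: [0.5359, -0.1199, 0.2323]
tcp_rot: [0.703, 0.711, -0.0, -0.0]
force: [0.0, -0.3, -3.0]
gripper_width: 0.0615
grip_force: 30.0
```

```bash
python3 - <<'E'
from h import *
s=r.observe();c=r.camera("wrist");T=wristT(c,s);print(s["clock"],s["tcp_pos"],s["tcp_rot"],s["force"],s["gripper_width"])
print(proj(c,[.536,-.019,.114],T))
cv2.imwrite("pics/w2.png",c["pixels"])
E
```

```text
5.85 [ 0.53586914 -0.11985026  0.23232537] [ 7.03143651e-01  7.11047797e-01 -1.56031742e-04 -1.10878618e-04] [ 0.04391669 -0.29127012 -3.00869992] 0.06146146309991228
(np.float64(284.45703492375907), np.float64(75.82506463239096))
```

View pics/w2.png

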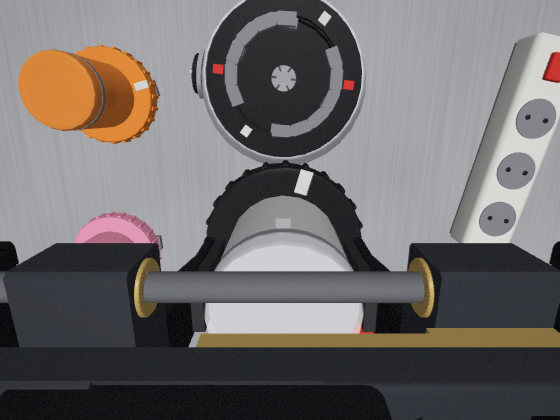

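The red dashes are at (218,69) and (348,85), the white ones at (324,18) and (246,131). The held mill's dash is at (304,182). Computing positions.

```bash
python3 - <<'E'
from h import *
s=r.observe();c=r.camera("wrist");T=wristT(c,s);im=c["pixels"];hsv=cv2.cvtColor(im,cv2.COLOR_BGR2HSV);g=cv2.cvtColor(im,cv2.COLOR_BGR2GRAY)
def cen(m,x,y,w=14):
    z=np.zeros_like(g);z[y-w:y+w,x-w:x+w]=m[y-w:y+w,x-w:x+w];k=cv2.moments(z,True);return k["m10"]/k["m00"],k["m01"]/k["m00"],k["m00"]
red=((hsv[...,1]>130)&((hsv[...,0]<10)|(hsv[...,0]>170))).astype(np.uint8);wh=(g>150).astype(np.uint8)
rp=[cen(red,218,69),cen(red,348,85)];wp=[cen(wh,324,18,10),cen(wh,246,131,10)]
for n,pp in(("red",rp),("white",wp)):
    a,b=[plane(c,u,v,.114,T)[:2] for u,v,_ in pp];d=b-a;print(n,pp,"mid",(a+b)/2,"len",np.hypot(*d),"ang",np.degrees(np.arctan2(d[1],d[0])))
z=s["tcp_pos"][2]-.063+.04
u=cen(wh,304,182,13);q=plane(c,u[0],u[1],z,T)[:2];e=q-s["tcp_pos"][:2]
print("mill dash",u,e,"ang",np.degrees(np.arctan2(e[1],e[0])),np.hypot(*e))
P=[]
for a in np.radians(np.arange(-160,-20,4)):
    for rr in range(120,60,-1):
        x,y=284+rr*np.cos(a),255+rr*np.sin(a)
        if g[int(y),int(x)]<60 and y>160: P.append(plane(c,x,y,z,T)[:2]);break
P=np.array(P)
for _ in range(4):
    A=np.c_[2*P,np.ones(len(P))];x=np.linalg.lstsq(A,(P**2).sum(1),rcond=None)[0];R=np.sqrt(x[2]+x[:2]@x[:2]);ee=abs(np.hypot(*(P-x[:2]).T)-R);P=P[ee<.0025]
print("collar ctr",x[:2],R,len(P),"tcp",s["tcp_pos"]);e=q-x[:2];print(np.degrees(np.arctan2(e[1],e[0])),np.hypot(*e))
E
```

```text
red [(217.81981981981983, 68.88288288288288, 111.0), (348.1509433962264, 85.01886792452831, 106.0)] mid [ 0.53515314 -0.01960829] len 0.10263359061895212 ang -5.9391359988683865
white [(324.29357798165137, 18.128440366972477, 109.0), (245.67073170731706, 130.8780487804878, 82.0)] mid [ 0.53513401 -0.01950265] len 0.10291629512140404 ang -125.93922104562564
mill dash (303.2090032154341, 181.7395498392283, 311.0) [0.01123746 0.03579003] ang 72.56859642237917 0.037512759337927734
collar ctr [ 0.53675203 -0.11786326] 0.0442848193866937 35 tcp [ 0.53588933 -0.11960045  0.23235736]
73.055773388977 0.03559820649715088
```

jog_arm:
  steps:
    - [[0,0.1,0],-0.06]
    - [[-0.002,0.2,0],-0.12]
    - [[-0.004,0.3,0],-0.17]
    - [[-0.004,0.36,0],-0.208]
    - [[-0.004,0.397,0],-0.208]
    - [[-0.004,0.397,0],-0.208]
    - [[-0.004,0.397,0],-0.208]
    - [[-0.004,0.397,-0.06],-0.208]
    - [[-0.004,0.397,-0.12],-0.208]
    - [[-0.004,0.397,-0.16],-0.208]
    - [[-0.004,0.397,-0.18],-0.208]
    - [[-0.004,0.397,-0.18],-0.208]
    - [[-0.004,0.397,-0.18],-0.208]
    - [[-0.004,0.397,-0.18],-0.208]
    - [[-0.004,0.397,-0.18],-0.208]

```text
clock: 7.45
tcp_pos: [0.5354, -0.0192, 0.1881]
tcp_rot: [0.809, 0.588, 0.0, 0.0]
force: [0.5, 0.1, -2.5]
gripper_width: 0.0615
grip_force: 30.0
```

```bash
python3 - <<'E'
from h import *
s=r.observe();c=r.camera("wrist");T=wristT(c,s);print(s["clock"],s["tcp_pos"],s["tcp_rot"],s["force"],s["ft_torque"],s["q"])
im=c["pixels"].copy()
for p in([.5351,-.0196,.114],):print(proj(c,p,T))
for a in(54,234,-6,174):
    a=np.radians(a);print(proj(c,[.5351+.05*np.cos(a),-.0196+.05*np.sin(a),.114],T))
cv2.imwrite("pics/w3.png",im)
E
```

```text
7.45 [ 0.53538671 -0.01915793  0.18809495] [8.08830745e-01 5.88041336e-01 3.48665704e-04 3.02614057e-04] [ 0.47620615  0.08176986 -2.5245669 ] [-0.06075923 -0.1181973  -0.00818445] [ 0.45953313  0.16551891 -0.55788594  1.7669537   0.09271358  1.23428912
 -0.4363291 ]
(np.float64(282.4468783858485), np.float64(216.81403353204973))
(np.float64(304.640683464971), np.float64(151.63584684501132))
(np.float64(262.40679847121385), np.float64(275.66721644694894))
(np.float64(349.793464658527), np.float64(203.20916363183977))
(np.float64(216.57029474363088), np.float64(230.12194414082043))
```

View pics/w3.png

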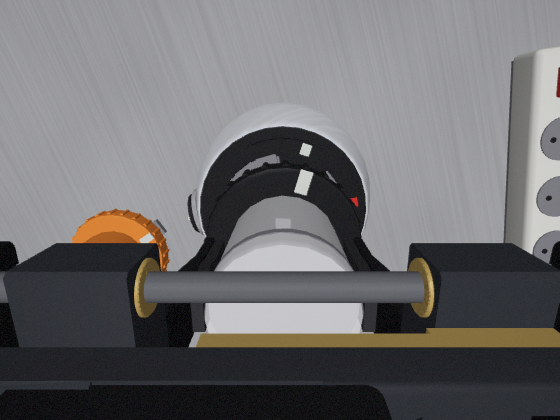

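The mill's dash at (303.5,182) lines up with the slot's white dash at (306,150), as predicted to about 2 px. Lowering gently.

jog_arm:
  steps:
    - [[0,-0.002,-0.01],0]
    - [[0,-0.002,-0.02],0]
    - [[0,-0.002,-0.03],0]
    - [[0,-0.002,-0.036],0]
    - [[0,-0.002,-0.036],0]
    - [[0,-0.002,-0.036],0]

```text
clock: 8.1
tcp_pos: [0.535, -0.0196, 0.1785]
tcp_rot: [0.809, 0.588, -0.0, -0.0]
force: [0.1, -0.4, -2.5]
gripper_width: 0.0612
grip_force: 30.0
```

jog_arm:
  steps:
    - [[0,0,-0.005],0]
    - [[0,0,-0.01],0]
    - [[0,0,-0.015],0]
    - [[0,0,-0.02],0]
    - [[0,0,-0.02],0]
    - [[0,0,-0.02],0]

```text
clock: 8.7
tcp_pos: [0.535, -0.0196, 0.1734]
tcp_rot: [0.809, 0.588, -0.0, -0.0]
force: [-0.7, 1.3, -3.4]
gripper_width: 0.0618
grip_force: 30.0
```

Bottom at about 0.110, past the lips' top with no contact. Continuing to the floor (expected TCP z about 0.163).

jog_arm:
  steps:
    - [[0,0,-0.006],0]
    - [[0,0,-0.012],0]
    - [[0,0,-0.018],0]
    - [[0,0,-0.024],0]
    - [[0,0,-0.03],0]
    - [[0,0,-0.034],0]
    - [[0,0,-0.034],0]
    - [[0,0,-0.034],0]

```text
clock: 9.5
tcp_pos: [0.5351, -0.0197, 0.165]
tcp_rot: [0.809, 0.588, 0.0, -0.0]
force: [0.5, 1.5, -4.0]
gripper_width: 0.0616
grip_force: 30.0
```

jog_arm:
  steps:
    - [[0,0,-0.002],0]
    - [[0,0,-0.004],0]
    - [[0,0,-0.006],0]
    - [[0,0,-0.006],0]
    - [[0,0,-0.006],0]

```text
clock: 10.0
tcp_pos: [0.5351, -0.0196, 0.1635]
tcp_rot: [0.809, 0.588, 0.0, -0.0]
force: [1.4, 2.1, -2.6]
gripper_width: 0.0614
grip_force: 30.0
```

jog_arm:
  steps:
    - [[0,0,-0.002],0]
    - [[0,0,-0.003],0]
    - [[0,0,-0.003],0]
    - [[0,0,-0.003],0]

```text
clock: 10.4
tcp_pos: [0.5351, -0.0196, 0.163]
tcp_rot: [0.809, 0.588, 0.0, 0.0]
force: [-0.2, 2.5, 1.2]
gripper_width: 0.0617
grip_force: 30.0
```

jog_arm:
  steps:
    - [[0,0,-0.002],0]
    - [[0,0,-0.003],0]
    - [[0,0,-0.003],0]
    - [[0,0,-0.003],0]

```text
clock: 10.8
tcp_pos: [0.5352, -0.0195, 0.1629]
tcp_rot: [0.809, 0.588, 0.0, 0.0]
force: [-2.7, 3.5, 7.5]
gripper_width: 0.0615
grip_force: 30.0
```

Seated at the predicted height. Easing the press a little and turning clockwise.

jog_arm:
  steps:
    - [[0,0,0.003],0]
    - [[0,0,0.003],-0.04]
    - [[0,0,0.003],-0.08]
    - [[0,0,0.003],-0.12]
    - [[0,0,0.003],-0.16]
    - [[0,0,0.003],-0.2]
    - [[0,0,0.003],-0.2]

```text
clock: 11.5
tcp_pos: [0.5356, -0.0199, 0.163]
tcp_rot: [0.891, 0.454, 0.0, 0.0]
force: [2.1, 2.0, 1.8]
gripper_width: 0.0615
grip_force: 30.0
```

```bash
python3 - <<'E'
from h import *
s=r.observe();print(s["tcp_pos"],s["force"],s["ft_torque"],s["q"][6])
E
```

```text
[ 0.53555307 -0.019896    0.16298256] [2.08934658 1.95748031 1.79274372] [ 0.52545853 -0.53397143 -0.02304067] -0.7557066349703012
```

jog_arm:
  steps:
    - [[0,0,0],-0.04]
    - [[0,0,0],-0.08]
    - [[0,0,0],-0.12]
    - [[0,0,0],-0.16]
    - [[0,0,0],-0.2]
    - [[0,0,0],-0.24]
    - [[0,0,0],-0.28]
    - [[0,0,0],-0.32]
    - [[0,0,0],-0.36]
    - [[0,0,0],-0.36]

```text
clock: 12.5
tcp_pos: [0.5352, -0.0205, 0.163]
tcp_rot: [0.982, 0.188, 0.0, 0.0]
force: [2.1, -0.4, 2.4]
gripper_width: 0.0618
grip_force: 30.0
```

```bash
python3 - <<'E'
from h import *
s=r.observe();print(s["tcp_pos"],s["force"],s["ft_torque"],s["q"][6])
E
```

```text
[ 0.53521381 -0.02050706  0.16300104] [ 2.06598347 -0.41847014  2.3662954 ] [-0.02665915 -0.25904327 -0.05687814] -1.309898218498398
```

jog_arm:
  steps:
    - [[0,0,0],-0.02]
    - [[0,0,0],-0.04]
    - [[0,0,0],-0.06]
    - [[0,0,0],-0.08]
    - [[0,0,0],-0.08]

```text
clock: 13.0
tcp_pos: [0.5352, -0.0207, 0.163]
tcp_rot: [0.992, 0.126, 0.0, 0.001]
force: [1.4, -1.5, 2.3]
gripper_width: 0.0613
grip_force: 30.0
```

```bash
python3 - <<'E'
from h import *
s=r.observe();print(s["tcp_pos"],s["tcp_rot"],s["force"],s["ft_torque"],s["q"][6])
E
```

```text
[ 0.53521846 -0.02065985  0.16295433] [9.91981973e-01 1.26378294e-01 1.47989059e-04 5.20557066e-04] [ 1.40382919 -1.51257899  2.30777084] [-0.47481451 -0.35422746  0.01312166] -1.4319200944640222
```

jog_arm:
  steps:
    - [[0,0,0],-0.01]
    - [[0,0,0],-0.02]
    - [[0,0,0],-0.02]

```text
clock: 13.3
tcp_pos: [0.5351, -0.0201, 0.163]
tcp_rot: [0.994, 0.11, 0.0, 0.0]
force: [0.3, -3.3, 4.7]
gripper_width: 0.0617
grip_force: 30.0
```

```bash
python3 - <<'E'
from h import *
s=r.observe();print(s["tcp_pos"],s["tcp_rot"],s["force"],s["ft_torque"],s["q"][6])
E
```

```text
[ 0.53506694 -0.02014831  0.16295015] [9.93945970e-01 1.09869691e-01 3.11759766e-05 2.44382936e-04] [ 0.31269804 -3.28272892  4.71572503] [-0.64363879 -0.12401327  0.00381725] -1.465057246392653
```

jog_arm:
  steps:
    - [[0,0,0],-0.01]
    - [[0,0,0],-0.02]
    - [[0,0,0],-0.02]

```text
clock: 13.6
tcp_pos: [0.535, -0.0196, 0.163]
tcp_rot: [0.996, 0.094, 0.0, -0.0]
force: [0.7, -1.2, 4.9]
gripper_width: 0.0614
grip_force: 30.0
```

```bash
python3 - <<'E'
from h import *
s=r.observe();print(s["tcp_pos"],s["tcp_rot"],s["force"],s["ft_torque"],s["q"][6])
E
```

```text
[ 0.53500897 -0.01956899  0.16295332] [ 9.95555112e-01  9.41807623e-02  5.79074114e-06 -5.40132968e-05] [ 0.70759376 -1.18850532  4.85926026] [-0.46069181  0.01780813 -0.12149226] -1.4965839350187538
```

jog_arm:
  steps:
    - [[0,0,0],-0.01]
    - [[0,0,0],-0.02]
    - [[0,0,0],-0.02]

```text
clock: 13.9
tcp_pos: [0.5351, -0.0193, 0.1629]
tcp_rot: [0.997, 0.079, 0.0, -0.0]
force: [0.5, -0.1, 5.1]
gripper_width: 0.0614
grip_force: 30.0
```

```bash
python3 - <<'E'
from h import *
s=r.observe();print(s["tcp_pos"],s["tcp_rot"],s["force"],s["ft_torque"],s["q"][6])
E
```

```text
[ 0.53508545 -0.01931717  0.16294594] [ 9.96904828e-01  7.86175495e-02  9.52407937e-05 -1.90909307e-04] [ 0.51076124 -0.12264633  5.11314568] [-0.2495874   0.00174964 -0.05567507] -1.5275417667438076
```

jog_arm:
  steps:
    - [[0,0,0],-0.01]
    - [[0,0,0],-0.02]
    - [[0,0,0],-0.02]

```text
clock: 14.2
tcp_pos: [0.5352, -0.0191, 0.1629]
tcp_rot: [0.998, 0.063, 0.0, -0.0]
force: [0.3, 0.5, 6.8]
gripper_width: 0.0616
grip_force: 30.0
```

```bash
python3 - <<'E'
from h import *
s=r.observe();print(s["tcp_pos"],s["tcp_rot"],s["force"],s["ft_torque"],s["q"][6])
E
```

```text
[ 0.53519546 -0.01913765  0.16294458] [ 9.97983724e-01  6.34700040e-02  2.05398189e-04 -5.96656854e-05] [0.3305345  0.49676366 6.79243342] [-0.11288026 -0.12571005  0.82325789] -1.5581164679053272
```

jog_arm:
  steps:
    - [[0,0,0],-0.01]
    - [[0,0,0],-0.02]
    - [[0,0,0],-0.02]

```text
clock: 14.5
tcp_pos: [0.5352, -0.0192, 0.163]
tcp_rot: [0.999, 0.048, 0.0, 0.0]
force: [0.4, -0.4, 6.0]
gripper_width: 0.0614
grip_force: 30.0
```

```bash
python3 - <<'E'
from h import *
s=r.observe();print(s["tcp_pos"],s["tcp_rot"],s["force"],s["ft_torque"],s["q"][6])
c=r.camera("wrist");cv2.imwrite("pics/w4.png",c["pixels"][100:240,170:400].repeat(3,0).repeat(3,1))
E
```

```text
[ 0.53517507 -0.01917815  0.16295145] [9.98850006e-01 4.79440658e-02 1.75698926e-04 2.83047476e-05] [ 0.35725502 -0.36886058  5.98992542] [-0.12999512 -0.05034988  1.0260274 ] -1.5888484877646323
```

View pics/w4.png

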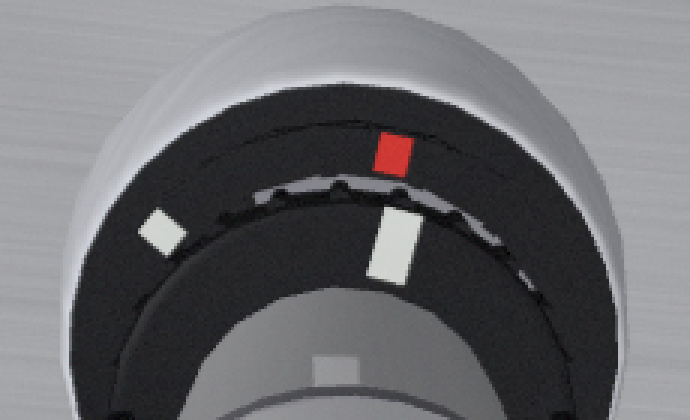

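The mill's dash at (395,245) in the crop lines up with the red dash at (395,155), and the torque rose to 1 N·m, so it is on its stop. Easing off the twist and the press.

jog_arm:
  steps:
    - [[0,0,0],0.01]
    - [[0,0,0.001],0.02]
    - [[0,0,0.002],0.025]
    - [[0,0,0.003],0.025]
    - [[0,0,0.003],0.025]

```text
clock: 15.05
tcp_pos: [0.5347, -0.0195, 0.163]
tcp_rot: [0.998, 0.067, -0.0, -0.0]
force: [1.0, 1.9, -1.9]
gripper_width: 0.062
grip_force: 30.0
```

```bash
python3 - <<'E'
from h import *
s=r.observe();print(s["tcp_pos"],s["tcp_rot"],s["force"],s["ft_torque"],s["q"][6])
E
```

```text
[ 0.53473917 -0.01948215  0.16301284] [ 9.97761316e-01  6.68740178e-02 -3.84854349e-04 -2.70188827e-04] [ 1.00942008  1.92192936 -1.85311424] [ 0.34021945 -0.2883489  -0.04188144] -1.550233525540044
```

jog_arm:
  steps:
    - [[0,0,0.002],0]
    - [[0,0,0.004],0]
    - [[0,0,0.006],0]
    - [[0,0,0.008],0]
    - [[0,0,0.008],0]
    - [[0,0,0.008],0]

```text
clock: 15.65
tcp_pos: [0.5348, -0.0196, 0.1655]
tcp_rot: [0.998, 0.067, -0.0, -0.0]
force: [1.2, 0.8, -3.1]
gripper_width: 0.0616
grip_force: 30.0
```

jog_arm:
  steps:
    - [[0,0,0.001],0]
    - [[0,0,0.002],0]
    - [[0,0,0.002],0]
    - [[0,0,0.002],0]

```text
clock: 16.05
tcp_pos: [0.5349, -0.0197, 0.166]
tcp_rot: [0.998, 0.067, -0.0, -0.0]
force: [0.2, 1.6, -2.0]
gripper_width: 0.0613
grip_force: 30.0
```

jog_arm:
  steps:
    - [[0,0,0.001],0]
    - [[0,0,0.002],0]
    - [[0,0,0.002],0]
    - [[0,0,0.002],0]

```text
clock: 16.45
tcp_pos: [0.5351, -0.0197, 0.1666]
tcp_rot: [0.998, 0.067, 0.0, -0.0]
force: [-0.7, 1.5, -4.4]
gripper_width: 0.0613
grip_force: 30.0
```

jog_arm:
  steps:
    - [[0,0,0.001],0]
    - [[0,0,0.002],0]
    - [[0,0,0.002],0]
    - [[0,0,0.002],0]

```text
clock: 16.85
tcp_pos: [0.5349, -0.0197, 0.1667]
tcp_rot: [0.998, 0.067, -0.0, -0.0]
force: [1.2, 1.1, -9.9]
gripper_width: 0.0614
grip_force: 30.0
```

jog_arm:
  steps:
    - [[0,0,0.001],0]
    - [[0,0,0.002],0]
    - [[0,0,0.002],0]
    - [[0,0,0.002],0]

```text
clock: 17.25
tcp_pos: [0.5347, -0.0197, 0.1667]
tcp_rot: [0.998, 0.067, -0.0, -0.0]
force: [4.7, 2.1, -20.2]
gripper_width: 0.0618
grip_force: 30.0
```

jog_arm:
  steps:
    - [[0,0,-0.001],0]
    - [[0,0,-0.001],0]
    - [[0,0,-0.001],0]
    - [[0,0,-0.001],0]

```text
clock: 17.65
tcp_pos: [0.5348, -0.0198, 0.1667]
tcp_rot: [0.998, 0.067, -0.0, -0.0]
force: [5.1, 0.7, -21.1]
gripper_width: 0.0614
grip_force: 30.0
```

jog_arm:
  steps:
    - [[0,0,-0.001],0]
    - [[0,0,-0.001],0]

```text
clock: 17.85
tcp_pos: [0.5348, -0.0197, 0.1668]
tcp_rot: [0.998, 0.067, -0.0, -0.0]
force: [4.4, 0.6, -21.6]
gripper_width: 0.0618
grip_force: 30.0
```

jog_arm:
  steps:
    - [[0,0,0],0]
    - [[0,0,0],0]

```text
clock: 18.05
tcp_pos: [0.5348, -0.0197, 0.1668]
tcp_rot: [0.998, 0.067, -0.0, -0.0]
force: [4.3, 1.7, -22.0]
gripper_width: 0.0617
grip_force: 30.0
```

jog_arm:
  steps:
    - [[0,0,-0.002],0]
    - [[0,0,-0.002],0]

```text
clock: 18.25
tcp_pos: [0.5349, -0.0197, 0.1667]
tcp_rot: [0.998, 0.067, -0.0, 0.0]
force: [2.5, 1.8, -17.7]
gripper_width: 0.0614
grip_force: 30.0
```

jog_arm:
  steps:
    - [[0,0,0],0]
    - [[0,0,0],0]

```text
clock: 18.45
tcp_pos: [0.5349, -0.0197, 0.1667]
tcp_rot: [0.998, 0.067, -0.0, 0.0]
force: [1.9, 2.0, -17.3]
gripper_width: 0.0617
grip_force: 30.0
```

jog_arm:
  steps:
    - [[0,0,-0.001],0]
    - [[0,0,-0.001],0]
    - [[0,0,-0.001],0]

```text
clock: 18.75
tcp_pos: [0.535, -0.0197, 0.1666]
tcp_rot: [0.998, 0.067, 0.0, 0.0]
force: [-0.2, 1.9, -11.4]
gripper_width: 0.0616
grip_force: 30.0
```

jog_arm:
  steps:
    - [[0,0,0],0]
    - [[0,0,0],0]
    - [[0,0,0],0]
    - [[0,0,0],0]
    - [[0,0,0],0]

```text
clock: 19.25
tcp_pos: [0.5351, -0.0197, 0.1666]
tcp_rot: [0.998, 0.067, 0.0, 0.0]
force: [-2.3, 0.9, -6.6]
gripper_width: 0.0618
grip_force: 30.0
```

jog_arm:
  steps:
    - [[0,0,0],0]
    - [[0,0,0],0]
    - [[0,0,0],0]
    - [[0,0,0],0]
    - [[0,0,0],0]

```text
clock: 19.75
tcp_pos: [0.5353, -0.0197, 0.1666]
tcp_rot: [0.998, 0.067, 0.0, 0.0]
force: [-1.2, 0.3, -3.7]
gripper_width: 0.0616
grip_force: 30.0
```

jog_arm:
  steps:
    - [[0,0,0],0]
    - [[0,0,0],0]
    - [[0,0,0],0]
    - [[0,0,0],0]
    - [[0,0,0],0]

```text
clock: 20.25
tcp_pos: [0.5353, -0.0197, 0.1665]
tcp_rot: [0.998, 0.067, 0.0, 0.0]
force: [0.2, 1.8, -3.1]
gripper_width: 0.0615
grip_force: 30.0
```

jog_arm:
  steps:
    - [[0,0,0.001],0]
    - [[0,0,0.001],0]
    - [[0,0,0.001],0]
    - [[0,0,0.001],0]

```text
clock: 20.65
tcp_pos: [0.5352, -0.0197, 0.1666]
tcp_rot: [0.998, 0.067, 0.0, -0.0]
force: [0.6, 0.8, -4.4]
gripper_width: 0.0618
grip_force: 30.0
```

jog_arm:
  steps:
    - [[0,0,0],0]
    - [[0,0,0],0]
    - [[0,0,0],0]
    - [[0,0,0],0]

```text
clock: 21.05
tcp_pos: [0.5351, -0.0197, 0.1665]
tcp_rot: [0.998, 0.067, 0.0, -0.0]
force: [1.2, 0.3, -3.7]
gripper_width: 0.0617
grip_force: 30.0
```

jog_arm:
  steps:
    - [[0,0,0],0]
    - [[0,0,0],0]
    - [[0,0,0],0]
    - [[0,0,0],0]

```text
clock: 21.45
tcp_pos: [0.535, -0.0197, 0.1666]
tcp_rot: [0.998, 0.067, -0.0, -0.0]
force: [0.5, 1.0, -3.6]
gripper_width: 0.0615
grip_force: 30.0
```

jog_arm:
  steps:
    - [[0,0,0.0015],0]
    - [[0,0,0.0015],0]
    - [[0,0,0.0015],0]

```text
clock: 21.75
tcp_pos: [0.5349, -0.0197, 0.1666]
tcp_rot: [0.998, 0.067, -0.0, -0.0]
force: [2.7, -0.0, -9.1]
gripper_width: 0.0616
grip_force: 30.0
```

jog_arm:
  steps:
    - [[0,0,0],0]
    - [[0,0,0],0]
    - [[0,0,0],0]

```text
clock: 22.05
tcp_pos: [0.5349, -0.0197, 0.1666]
tcp_rot: [0.998, 0.067, -0.0, -0.0]
force: [3.0, 1.2, -11.7]
gripper_width: 0.0617
grip_force: 30.0
```

jog_arm:
  steps:
    - [[0,0,0],0]
    - [[0,0,0],0]
    - [[0,0,0],0]

```text
clock: 22.35
tcp_pos: [0.5349, -0.0197, 0.1667]
tcp_rot: [0.998, 0.067, -0.0, -0.0]
force: [3.9, 0.9, -12.4]
gripper_width: 0.0615
grip_force: 30.0
```

jog_arm:
  steps:
    - [[0,0,0.0002],0]
    - [[0,0,0.0002],0]
    - [[0,0,0.0002],0]
    - [[0,0,0.0002],0]

```text
clock: 22.75
tcp_pos: [0.5349, -0.0197, 0.1667]
tcp_rot: [0.998, 0.067, -0.0, -0.0]
force: [4.0, 0.4, -15.6]
gripper_width: 0.0616
grip_force: 30.0
```

jog_arm:
  steps:
    - [[0,0,0],0]
    - [[0,0,0],0]
    - [[0,0,0],0]

```text
clock: 23.05
tcp_pos: [0.5348, -0.0197, 0.1667]
tcp_rot: [0.998, 0.067, -0.0, -0.0]
force: [3.6, 0.9, -16.6]
gripper_width: 0.0617
grip_force: 30.0
```

jog_arm:
  steps:
    - [[0,0,-0.0006],0]
    - [[0,0,-0.0006],0]
    - [[0,0,-0.0006],0]

```text
clock: 23.35
tcp_pos: [0.5349, -0.0197, 0.1667]
tcp_rot: [0.998, 0.067, -0.0, -0.0]
force: [3.4, 1.0, -16.3]
gripper_width: 0.0618
grip_force: 30.0
```

jog_arm:
  steps:
    - [[0,0,0],0]
    - [[0,0,0],0]
    - [[0,0,0],0]

```text
clock: 23.65
tcp_pos: [0.5349, -0.0197, 0.1667]
tcp_rot: [0.998, 0.067, -0.0, -0.0]
force: [3.6, 0.6, -17.0]
gripper_width: 0.0618
grip_force: 30.0
```

jog_arm:
  steps:
    - [[0,0,0],0]
    - [[0,0,0],0]
    - [[0,0,0],0]

```text
clock: 23.95
tcp_pos: [0.5349, -0.0197, 0.1667]
tcp_rot: [0.998, 0.067, -0.0, -0.0]
force: [3.6, 1.2, -18.3]
gripper_width: 0.0615
grip_force: 30.0
```

jog_arm:
  steps:
    - [[0,0,0],0]
    - [[0,0,0],0]
    - [[0,0,0],0]

```text
clock: 24.25
tcp_pos: [0.5349, -0.0197, 0.1667]
tcp_rot: [0.998, 0.067, -0.0, -0.0]
force: [2.5, 0.4, -18.6]
gripper_width: 0.0614
grip_force: 30.0
```

jog_arm:
  steps:
    - [[0,0,-0.001],0]
    - [[0,0,-0.001],0]
    - [[0,0,-0.001],0]

```text
clock: 24.55
tcp_pos: [0.535, -0.0198, 0.1667]
tcp_rot: [0.998, 0.067, -0.0, 0.0]
force: [1.2, 1.8, -15.4]
gripper_width: 0.0615
grip_force: 30.0
```

jog_arm:
  steps:
    - [[0,0,0],0]
    - [[0,0,0],0]
    - [[0,0,0],0]

```text
clock: 24.85
tcp_pos: [0.535, -0.0197, 0.1667]
tcp_rot: [0.998, 0.067, 0.0, -0.0]
force: [0.7, 1.3, -14.2]
gripper_width: 0.0612
grip_force: 30.0
```

jog_arm:
  steps:
    - [[0,0,0.0003],0]
    - [[0,0,0.0003],0]
    - [[0,0,0.0003],0]

```text
clock: 25.15
tcp_pos: [0.535, -0.0197, 0.1667]
tcp_rot: [0.998, 0.067, 0.0, -0.0]
force: [1.7, 1.2, -14.1]
gripper_width: 0.0615
grip_force: 30.0
```

jog_arm:
  steps:
    - [[0,0,0],0]
    - [[0,0,0],0]
    - [[0,0,0],0]

```text
clock: 25.45
tcp_pos: [0.535, -0.0197, 0.1667]
tcp_rot: [0.998, 0.067, -0.0, -0.0]
force: [0.3, 1.5, -15.0]
gripper_width: 0.0617
grip_force: 30.0
```

jog_arm:
  steps:
    - [[0,0,0],0]
    - [[0,0,0],0]
    - [[0,0,0],0]

```text
clock: 25.75
tcp_pos: [0.5351, -0.0197, 0.1667]
tcp_rot: [0.998, 0.067, 0.0, -0.0]
force: [1.1, 1.5, -13.2]
gripper_width: 0.0619
grip_force: 30.0
```

jog_arm:
  steps:
    - [[0,0,0],0]
    - [[0,0,0],0]
    - [[0,0,0],0]

```text
clock: 26.05
tcp_pos: [0.5351, -0.0197, 0.1667]
tcp_rot: [0.998, 0.067, 0.0, -0.0]
force: [1.7, 2.3, -13.1]
gripper_width: 0.0615
grip_force: 30.0
```

The pull held at about 10–13 N over the mill's weight for 1.5 s. Letting it down.

jog_arm:
  steps:
    - [[0,0,-0.003],0]
    - [[0,0,-0.006],0]
    - [[0,0,-0.009],0]
    - [[0,0,-0.012],0]
    - [[0,0,-0.0145],0]
    - [[0,0,-0.0145],0]
    - [[0,0,-0.0145],0]
    - [[0,0,-0.0145],0]

```text
clock: 26.85
tcp_pos: [0.5351, -0.0197, 0.1631]
tcp_rot: [0.998, 0.067, 0.0, -0.0]
force: [0.1, 1.1, -2.4]
gripper_width: 0.0614
grip_force: 30.0
```

```bash
python3 - <<'E'
from h import *
s=r.observe();print(s["tcp_pos"],s["tcp_rot"],s["force"],s["ft_torque"])
E
```

```text
[ 0.53512823 -0.01968502  0.16309935] [ 9.97752403e-01  6.70084267e-02  1.04968933e-04 -4.11614037e-05] [ 0.11306882  1.10166613 -2.42956016] [ 0.28619205 -0.16465622  0.03518219]
```

Lowered to the floor, within 0.2 mm. Opening the gripper, then straight up.

jog_arm:
  steps:
    - [[0,0,-0.0008],0]
    - [[0,0,-0.0008],0]
    - [[0,0,-0.0008],0]
    - [[0,0,-0.0008],0]
    - [[0,0,-0.0008],0]
    - [[0,0,-0.0008],0]
    - [[0,0,-0.0008],0]
    - [[0,0,-0.0008],0]
  hand: 1

```text
clock: 27.65
tcp_pos: [0.535, -0.0197, 0.1628]
tcp_rot: [0.998, 0.067, -0.0, -0.0]
force: [0.5, -0.5, 0.2]
gripper_width: 0.0871
grip_force: 0.0
```

jog_arm:
  steps:
    - [[0,0,0.04],0]
    - [[0,0,0.12],0]
    - [[0,0,0.24],0]
    - [[0,0,0.36],0]
    - [[0,0,0.48],0]
    - [[0,0,0.56],0]
    - [[0,0,0.56],0]
    - [[0,0,0.56],0]
    - [[0,0,0.56],0]
    - [[0,0,0.56],0]

```text
clock: 28.65
tcp_pos: [0.5346, -0.0197, 0.3018]
tcp_rot: [0.998, 0.067, -0.001, -0.0]
force: [0.0, 0.3, -0.2]
gripper_width: 0.0872
grip_force: 0.0
```

```bash
python3 - <<'E'
from h import *
s=r.observe();c=r.camera("wrist");print(s["clock"],s["tcp_pos"],s["force"])
cv2.imwrite("pics/w5.png",c["pixels"])
E
```

```text
28.65 [ 0.53457743 -0.01973868  0.3018302 ] [ 0.04769211  0.3108576  -0.22057397]
```

View pics/w5.png

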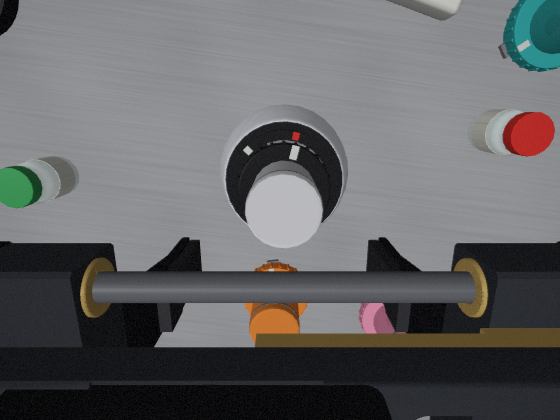

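The mill stands seated and released. Its dash at (294,153) points at the red dash at (296,136), and the gripper is clear. Handing in.

```bash
python3 -c "
from plant import r
print(r.sign_off())"
```

```text
the job is handed in; nothing more can be done
None
```

The mill is locked home in the base and was pulled up with about 10–13 N over its weight for about 1.5 s; an early pull briefly reached about 19 N. It was then let down and released, and the job was handed in at about 29 s with no verdict returned.

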